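# Seat the mixing bowl in the spring scale's dished pan

## Robot

A 6-joint arm with a two-finger parallel gripper is mounted at the origin on the work surface. World frame = base frame: x ahead of the robot, y to its left, z up, the work surface at z = 0. Lengths are in mm, angles in rad, forces in N, time in s.
With the tool pointing down it reaches from about 275 to 750 mm from the base axis. Payload 10.2 kg.
Tool frame: the origin (TCP) lies midway between the tips of the shut fingers; the grasp point (between the pads) lies 19 mm behind it (ctrl.tcp_to_grasp is the z of the grasp point in the tool frame, in mm); z points along the fingers, y is the direction in which the jaws open and shut (so a half turn about z gives the same grasp; the last joint's range is limited). The gripper opens to 85 mm and grips with 20 to 120 N. Pads are 22 mm wide; open, the fingers measure 114 mm over their backs; the gripper's body (76 mm by 85 mm) begins 54 mm behind the grasp point. The pads swing forward as they close: fully open they stand 13 mm farther back than shut.
Start: joints at [-1.565, 0.313, 1.498, -0, 1.331, -0.223], TCP at [119.061, -511.327, 231.294] pointing down, gripper open.
Joint ranges: [-2.94, 2.94], [-0.97, 2.17], [0.19, 2.56], [-1.23, 4.37], [0.02, 3.11], [-2.88, 2.88]. Speed limits (rad/s): [2.39, 2.39, 3.01, 3.14, 3.14, 3.14].

## Interface

Orientations are given as a unit quaternion [w, x, y, z].
In Python, from rig import sensors, capture, order, ctrl gives the robot as it stands. The module is installed in compiled form; this text tells all that it offers.
- The arm moves only by the tool play_rows, never from a script. Its argument "deltas" is a list of rows, each a list of 7 numbers: the shift along the world's x, y, z in units of 40 mm (1.0 is 40 mm), then the turn, a rotation vector about the world's x, y, z in units of 6 degrees (1.0 is 6 degrees), then the opening, from -1 (shut) to 1 (fully open). A call has 1 to 8 rows; each row shifts and turns the commanded pose from where the row before left it; what a row does not reach is not made up. A row lasts 1/12 s, in which the tool goes at most 41.7 mm and 7.16 degrees, less where a joint would pass 70% of its speed; a pose out of reach is approached as far as the arm can. A call is refused whole if a number of a shift passes 1 or a number of a turn 1, either way. A call with a gripper value outside its range is refused whole. The fingers move at their own pace and stop on an object; "squeeze" is the grip in N (left out, the last holds). Time passes only in rows, so rows that do not move let the fingers close. It gives the time, the measured TCP pose, the force and the opening at its end, in the units of the state.
- sensors.sense(): the state, without advancing time (a new reading comes with each control period).
- capture(name): name is "side" or "top" or "wrist"; returns a dict with "pixels" (420x560x3 uint8, red, green, blue), "z_map" (420x560 float32, mm along the optical axis (not along the pixel's ray), 0 where there is no reading), "fx", "fy", "cx", "cy" (pixels), "eye" and "rotation" of the camera in the world; the wrist camera has in their place "tool_from_camera" (4x4, takes a point from camera to tool coordinates, whose origin is the TCP and whose axes are the flange's). Camera axes: x right, y down, z forward; pixel columns grow to the right and rows downward; lengths in mm; the calibration is good to about 2 mm. A picture is of the moment at which its call begins: read the wrist's pose just before it.
- order.finish_job(): hands the job in, once; it reports no verdict.
The state is a dict: "time_s": time; "joints": joint angles; "dq": joint speeds; "tau": joint torques, N m; "eef_pos": TCP position; "ee_rot": TCP orientation; "force": force on the tool from outside, world axes, zero at the start; "wrist_torque": the same for the moment, N m; "grip_width": opening from 0.0 (shut) to 1.0 (fully open).
Only numpy, scipy, OpenCV 4.12 (cv2) and the standard library are available. Lean on these libraries where they do the work, as an engineer would, in place of code of your own. Each camera call takes 0.05 s, during which the arm holds its last target. There are 200 camera calls.

## Task

Get the kitchen scale ready: move the roll of tape out of the bowl's way to the back strip of the oak shelf, against the steel lip, then slide the bowl along the shelf, without lifting it off, until its rounded base drops into the dished pan of the scale and sits level and centred. Then press the bowl down until the pan reaches the bottom of its travel, and let it come back up slowly, keeping your touch on it rather than letting it snap. Leave the other things where they are, and the bowl on the scale with nothing touching it.

Things in the scene. Friction and masses are not known exactly. Their poses are not given: they have to be found in the camera images.
- shelf: Fixed low oak shelf-top: board 270 mm (its x) by 400 mm (its y), upper surface 104 mm above the bench, flat. Origin: centre of its footprint, at bench level. A steel lip 8 mm thick stands 30 mm above the board along the whole +x edge (inner face at x = +127 mm). Beyond the +y end stands the scale. The front lane (x about -70 mm) is for sliding the bowl; the back strip (x from +10 to +127 mm) is where the tape is to go. Its heading differs from run to run, up to 0.25 rad.
- bowl: White ceramic bowl, loose, 0.28-0.44 kg, 60 mm high. Origin: centre of its flat foot, z up. Outer radius: foot 46 mm, 53 at 7 mm up, 60 at 16, widest 61.5 at 26, 58.5 at the rim; the lower 16 mm is the rounded base that fits the pan. Push it low: pushed high it tips (friction 0.6 on the shelf, 0.3 in the pan). Wall 4 mm; flat inner floor 45 mm in radius, 10 mm above the foot. Starts on the front lane, 310-390 mm from the pan.
- tape: Roll of painter's tape lying flat, loose, 0.1 to 0.21 kg: outer radius 50 mm, open hole of radius 38 mm right through, 48 mm high. Origin: centre of its underside, z up. Starts on the front lane between bowl and scale; to be out of the way its centre must be at about x = +50 to +77 mm in the shelf's frame (77 mm: touching the lip), still lying on the shelf.
- pan_seat (a point): Centre of the flat inner floor of the scale's steel pan, z up; moves with the pan. The floor is about 50 mm in radius; the pan's sloping inner wall rises 16 mm from it to a rim of 67.5 mm outer radius. Pan up and empty: floor 87 mm and rim 103 mm above the bench, that is 1 mm below the shelf's surface. It lies 72 to 75 mm beyond the shelf's +y end. When seated the bowl's foot rests on this floor, at this very point within a few mm.
- pan (a joint): Vertical travel of the pan on its spring, m: 0 = up, grows as it is pressed, 0.020 = bottom stop. Spring 600 N/m: the bowl alone sinks it 1.5 to 5 mm; about 9 to 11 N more on the bowl brings it to the stop. Let go from there it snaps up at more than 0.2 m/s; slow means under about 0.1 m/s.
- scale: Fixed white scale base, 130 x 130 x 50 mm under the pan, round dial on its -x face. Origin: centre of its underside.
- egg_cup: Ceramic egg cup, 50 mm across, 62 mm high, on the shelf's back strip at the -y end; leave alone. Origin: centre of its underside.
- clip: Steel spring clip, 70 mm long, about 30 mm high, lying on the shelf's back strip; leave alone. Origin: centre of its underside.
- drawer_cube: White plastic drawer cube, 100 mm, with a knob on its -x face, on the bench beyond the scale, behind and to its +y side (centre 170 mm or more from the pan); leave alone. Origin: centre of its underside.
- marker: Press-button marker, about 135 mm long, 16 mm thick, lying on the bench in front of the shelf; leave alone. Origin: at bench level under its middle.
Not all that is in view belongs to the job. Leave any purple or yellow look-alike of the scale alone.

How it is judged:
By the outcome, as a careful person would: the job done as asked, in the order asked, and still so for the second after the job is handed in, with the robot touching nothing.
It also fails if it takes over 72 s, if anything falls off the work surface, if the arm or the gripper's body presses on something with over 40 N, if the wrist force passes 120 N, or if a joint passes its speed limit or range.

## Working session

There is one attempt and no reset: what is moved stays moved. The work goes in short steps, Python scripts to look and compute and a tool call to move; the robot and the scene stay as the last step left them, time stands still between calls to the robot, and variables do not carry over. Pictures are saved under pics/ and viewed, about 8 in all and at most 12, crops included, and the job is handed in when it is done.

Besides the shell and the picture viewer there is one more tool, called after ">>>" as a command line: name --pt "numbers of a row" for each row, then --argument value for the rest. play_rows: Moves the arm, as the interface text tells. Its arguments: {"type":"object","properties":{"deltas":{"type":"array","items":{"type":"array","items":{"type":"number"}}},"squeeze":{"type":"number"}},"required":["deltas"]}

```bash
mkdir -p pics
cat > h.py <<'E'
import numpy as np, cv2
from rig import sensors, capture, order, ctrl
def save(c,n): cv2.imwrite(f'pics/{n}.png',c['pixels'][:,:,::-1])
def world(c):
    z=c['z_map'].astype(float);v,u=np.mgrid[:z.shape[0],:z.shape[1]]
    P=np.dstack([(u-c['cx'])/c['fx']*z,(v-c['cy'])/c['fy']*z,z])
    return P@np.array(c['rotation']).T+np.array(c['eye'])
E
python3 - <<'E'
from h import *
import pickle
for n in ('top','side'):
    c=capture(n);save(c,n+'0');pickle.dump(c,open(n+'0.pkl','wb'));print(n,c['eye'],np.round(c['rotation'],3).tolist(),c['fx'])
s=sensors.sense();print(s)
E
```

```text
top [ 391.74121456  183.95783899 1113.20697572] [0.037, -0.701, 0.711, -0.026] 416.2465621109565
side [-285.15041358  758.08752051  923.20861805] [0.185, -0.413, 0.813, -0.366] 418.8562409076346
{'time_s': 0.1, 'joints': array([-1.56537862e+00,  3.13402943e-01,  1.49835214e+00,  1.29707445e-05,
        1.33096069e+00, -2.23393011e-01]), 'dq': array([-0.00046818, -0.00136379, -0.00277449, -0.00016404, -0.00032576,
        0.00053117]), 'tau': array([ 3.81985723e-03, -4.12896037e+01, -2.60136187e+01, -8.33370927e-05,
        3.03662622e-03, -3.20663219e-05]), 'eef_pos': array([ 119.07392464, -511.09683822,  230.79111528]), 'ee_rot': array([-5.57546100e-04,  9.93462861e-01,  1.14154404e-01,  6.73438576e-05]), 'force': array([-0.24045627,  0.02443348,  0.51924215]), 'wrist_torque': array([ 0.01296043, -0.04880963,  0.00021576]), 'grip_width': 1.002535656606486}
```

Rotation is a quaternion.

Run:
```python
s=open('h.py').read()
s=s.replace("P@np.array(c['rotation']).T","R.from_quat(c['rotation'],scalar_first=True).apply(P.reshape(-1,3)).reshape(P.shape)").replace("import numpy as np, cv2","import numpy as np, cv2\nfrom scipy.spatial.transform import Rotation as R")
open('h.py','w').write(s)
from h import *
import pickle
for n in('top0','side0'):
    c=pickle.load(open(n+'.pkl','rb'));W=world(c);print(W[::60,::80].round().tolist())
```

```text
[[[1583.0, 1625.0, -759.0], [1565.0, 1231.0, -744.0], [1554.0, 850.0, -743.0], [1543.0, 472.0, -739.0], [1538.0, 97.0, -744.0], [1530.0, -277.0, -746.0], [1523.0, -649.0, -748.0]], [[1283.0, 1608.0, -755.0], [1271.0, 1222.0, -746.0], [898.0, 569.0, 34.0], [892.0, 351.0, 36.0], [892.0, 136.0, 25.0], [894.0, -83.0, 12.0], [893.0, -304.0, 3.0]], [[993.0, 1590.0, -752.0], [987.0, 1218.0, -755.0], [741.0, 577.0, 3.0], [738.0, 357.0, -1.0], [733.0, 138.0, 2.0], [689.0, -48.0, 133.0], [725.0, -296.0, 2.0]], [[710.0, 1573.0, -748.0], [705.0, 1206.0, -751.0], [569.0, 561.0, 39.0], [562.0, 348.0, 59.0], [551.0, 145.0, 106.0], [548.0, -50.0, 106.0], [561.0, -288.0, -0.0]], [[437.0, 1564.0, -755.0], [432.0, 1200.0, -756.0], [413.0, 574.0, -2.0], [410.0, 358.0, -2.0], [405.0, 148.0, 105.0], [404.0, -69.0, -1.0], [401.0, -279.0, 2.0]], [[262.0, 981.0, 24.0], [231.0, 896.0, -209.0], [254.0, 570.0, -1.0], [264.0, 342.0, 98.0], [249.0, 147.0, -4.0], [283.0, -2.0, 274.0], [245.0, -270.0, 3.0]], [[111.0, 970.0, 28.0], [44.0, 896.0, -220.0], [100.0, 567.0, 2.0], [96.0, 359.0, -5.0], [95.0, 150.0, -1.0],
[... 513 characters left out ...]
 -315.0, 9.0], [705.0, -607.0, -1.0], [922.0, -1771.0, -498.0]], [[2225.0, 939.0, -576.0], [2229.0, 540.0, -763.0], [892.0, 417.0, 23.0], [752.0, 179.0, 2.0], [486.0, 39.0, 105.0], [213.0, 19.0, 268.0], [247.0, -514.0, 1.0]], [[1926.0, 1060.0, -751.0], [794.0, 728.0, -3.0], [646.0, 531.0, 0.0], [504.0, 334.0, -2.0], [360.0, 137.0, -1.0], [218.0, -64.0, -6.0], [-37.0, 51.0, 279.0]], [[384.0, 900.0, 291.0], [1264.0, 824.0, -756.0], [444.0, 622.0, -4.0], [318.0, 451.0, -3.0], [171.0, 301.0, 39.0], [67.0, 107.0, -3.0], [-64.0, -49.0, 15.0]], [[354.0, 951.0, 176.0], [944.0, 916.0, -749.0], [285.0, 693.0, -4.0], [173.0, 541.0, -3.0], [61.0, 390.0, -2.0], [-51.0, 240.0, 2.0], [-161.0, 85.0, -2.0]]]
```

View pics/top0.png

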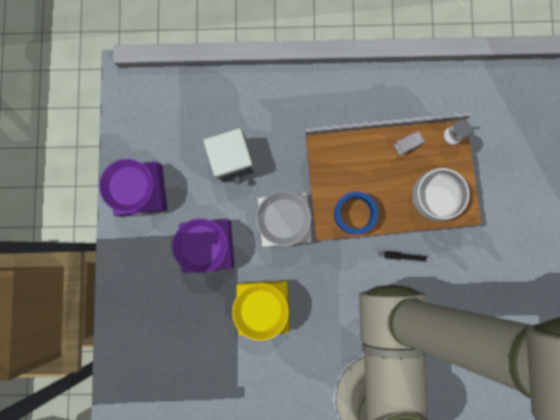

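View pics/side0.png

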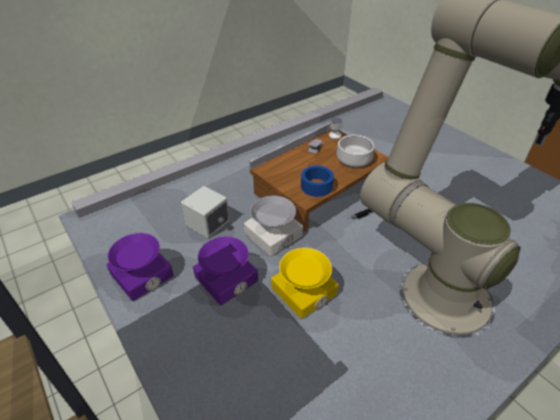

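The top view shows the steel scale pan at (285,218), blue tape at (357,213), white bowl at (441,194), clip at (409,144), egg cup at (456,132), cube at (229,153) and marker at (403,256). The side view agrees. Possible mix-ups for the scale are purple (130,185), purple (202,246) and yellow (261,311). I choose the white/steel one at (285,218), which stands at the shelf's +y end. Next I measure everything, with one close crop as a check.

Run:
```python
from h import *
import pickle
from scipy.optimize import least_squares
c=pickle.load(open('top0.pkl','rb'));W=world(c);p=c['pixels'].astype(int)
x,y,z=W[...,0],W[...,1],W[...,2]
hsv=cv2.cvtColor(c['pixels'],cv2.COLOR_RGB2HSV)
def circ(m):
    P=W[m][:,:2];P=P[np.all(np.abs(P-np.median(P,0))<90,1)]
    # centre of min enclosing circle + bbox
    return cv2.minEnclosingCircle(P.astype(np.float32)),(P.max(0)+P.min(0))/2,np.ptp(P,axis=0),len(P)
v,u=np.mgrid[:420,:560]
def box(a,b,c_,d):return (u>=a)&(u<=b)&(v>=c_)&(v<=d)
blue=(hsv[...,0]>100)&(hsv[...,0]<125)&(hsv[...,1]>140)&box(325,390,185,240)
print('tape',circ(blue&(z>140)), np.median(z[blue]))
b=box(405,475,165,225)&(z>152);print('bowl',circ(b),np.median(z[b]))
s=box(250,312,190,250);print('pan z',np.percentile(z[s],[5,50,90,99]))
m=s&(z>95)&(z<112);print('panrim',circ(m))
m=s&(np.hypot(u-285,v-218)<12);print('panfloor z',z[m].mean())
# shelf
m=box(300,490,110,245)&(abs(z-104)<7)&(hsv[...,1]>90)&(hsv[...,0]<25)
P=W[m][:,:2];r=cv2.minAreaRect(P.astype(np.float32));print('shelf',r,cv2.boxPoints(r),np.median(z[m]))
m=box(300,475,110,135)&(z>125)&(z<142);P=W[m][:,:2];print('lip',cv2.fitLine(P.astype(np.float32),cv2.DIST_HUBER,0,.01,.01).ravel(),P.min(0),P.max(0))
for n,bb in(('clip',(392,426,130,156)),('cup',(440,475,118,146)),('cube',(200,255,125,185))):
    m=box(*bb)&(z>(80 if n=='cube' else 115));print(n,circ(m))
cv2.imwrite('pics/crop.png',cv2.resize(c['pixels'][105:270,230:495,::-1],None,fx=3,fy=3,interpolation=cv2.INTER_CUBIC))
```

```text
tape (((467.60113525390625, 65.63633728027344), 49.04731750488281), array([467.11804441,  65.12988189]), array([90.95537377, 97.08035497]), 521) 152.47377321750866
bowl (((505.7872009277344, -132.31130981445312), 59.47165298461914), array([ 505.07491139, -131.92010109]), array([116.89244176, 117.18723188]), 437) 163.45271334618872
pan z [ -1.77246809  86.7895491  100.76519267 105.81602629]
panrim (((470.88800048828125, 225.4716796875), 82.6482925415039), array([461.32184746, 233.90180444]), array([134.02959648, 137.83961038]), 740)
panfloor z 92.14705058988191
shelf ((551.8084106445312, -30.91180419921875), (261.7060546875, 400.4036865234375), 4.78543758392334) [[ 404.7098   157.6758 ]
 [ 438.11325 -241.3321 ]
 [ 698.907   -219.4994 ]
 [ 665.50354  179.5085 ]] 104.72027193579981
lip [ 8.2695670e-02 -9.9657482e-01  6.8331586e+02 -1.9207264e+01] [ 654.34816393 -217.45429389] [703.95931544 177.59497398]
clip (((635.9197998046875, -70.90229797363281), 32.02615737915039), array([635.87944434, -70.70085016]), array([49.23319312, 63.58389438]), 297)
cup (((673.5609130859375, -180.8135986328125), 41.549129486083984), array([ 664.45618836, -179.51909354]), array([64.50822176, 71.59426236]), 397)
cube (((625.5086669921875, 373.56390380859375), 68.68121337890625), array([624.90456938, 373.87560139]), array([121.0392655 , 122.28997409]), 1671)
```

View pics/crop.png

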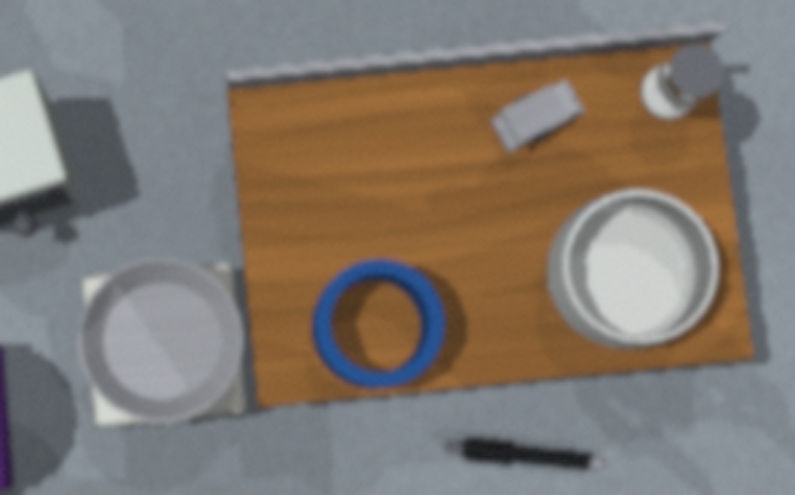

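The crop confirms it: blue tape, white bowl and steel-panned white scale with the oak shelf. The shelf heading is about +0.083 rad, pan centre about (462,235), tape about (467,65) and bowl about (505,-132). I'll grip the tape's near wall, with the jaws along shelf x.

>>> play_rows --pt "0.475 0.895 0 0 0 0.85 1" --pt "0.475 0.895 0 0 0 0.85 1" --pt "0.475 0.895 0 0 0 0.85 1" --pt "0.475 0.895 0 0 0 0.85 1" --pt "0.475 0.895 0 0 0 0.85 1" --pt "0.475 0.895 0 0 0 0.85 1" --pt "0.475 0.895 0 0 0 0.85 1" --pt "0.475 0.895 0 0 0 0.85 1" --squeeze 30

```text
time_s: 0.77
eef_pos: [271.3, -223.0, 231.2]
ee_rot: [-0.0, 0.891, 0.455, 0.0]
force: [1.1, -0.3, 0.0]
grip_width: 0.998
```

>>> play_rows --pt "0.475 0.895 0 0 0 0.85 1" --pt "0.475 0.895 0 0 0 0.85 1" --pt "0.475 0.895 0 0 0 0.85 1" --pt "0.475 0.895 0 0 0 0.85 1" --pt "0.475 0.895 0 0 0 0.85 1" --pt "0.475 0.895 0 0 0 0.85 1" --pt "0.475 0.895 0 0 0 0.85 1" --pt "0.475 0.895 0 0 0 0.85 1"

```text
time_s: 1.43
eef_pos: [423.4, 63.8, 231.2]
ee_rot: [0.0, 0.676, 0.737, -0.0]
force: [0.9, -0.9, 0.4]
grip_width: 1.003
```

>>> play_rows --pt "0 0 0 0 0 0 1" --pt "0 0 0 0 0 0 1" --pt "0 0 0 0 0 0 1"

```text
time_s: 1.68
eef_pos: [422.7, 61.2, 231.0]
ee_rot: [-0.0, 0.678, 0.735, -0.0]
force: [0.4, -0.5, 0.6]
grip_width: 1.0
```

>>> play_rows --pt "0 0 -0.8 0 0 0 1" --pt "0 0 -0.8 0 0 0 1" --pt "0 0 -0.8 0 0 0 1" --pt "0 0 -0.5 0 0 0 1" --pt "0 0 0 0 0 0 1" --pt "0 0 0 0 0 0 -1" --pt "0 0 0 0 0 0 -1" --pt "0 0 0 0 0 0 -1"

```text
time_s: 2.35
eef_pos: [423.9, 60.9, 116.8]
ee_rot: [0.001, 0.678, 0.735, 0.001]
force: [0.1, 0.8, -0.1]
grip_width: 0.603
```

>>> play_rows --pt "0 0 0 0 0 0 -1" --pt "0 0 0 0 0 0 -1" --pt "0 0 0 0 0 0 -1" --pt "0 0 0 0 0 0 -1" --pt "0 0 0 0 0 0 -1" --pt "0 0 0 0 0 0 -1"

```text
time_s: 2.85
eef_pos: [423.4, 61.4, 116.0]
ee_rot: [0.001, 0.677, 0.736, 0.0]
force: [-1.7, 0.4, 5.5]
grip_width: 0.154
```

>>> play_rows --pt "0 0 0.2 0 0 0 -1" --pt "0.3 0.025 0.05 0 0 0 -1" --pt "0.7 0.06 0 0 0 0 -1" --pt "0.8 0.065 0 0 0 0 -1" --pt "0.8 0.065 0 0 0 0 -1" --pt "0.6 0.05 0 0 0 0 -1" --pt "0.3 0.025 0 0 0 0 -1" --pt "0 0 0 0 0 0 -1"

```text
time_s: 3.52
eef_pos: [564.6, 73.2, 125.1]
ee_rot: [0.0, 0.677, 0.736, 0.0]
force: [0.3, 0.2, -2.1]
grip_width: 0.154
```

>>> play_rows --pt "0 0 0 0 0 0 -1" --pt "0 0 -0.1 0 0 0 -1" --pt "0 0 -0.1 0 0 0 -1" --pt "0 0 0 0 0 0 -1" --pt "0 0 0 0 0 0 -1"

```text
time_s: 3.93
eef_pos: [562.5, 73.1, 117.2]
ee_rot: [-0.0, 0.677, 0.736, -0.0]
force: [-0.1, 0.4, -1.7]
grip_width: 0.15
```

>>> play_rows --pt "0.15 0.012 -0.02 0 0 0 -1" --pt "0.1 0.008 -0.01 0 0 0 -1" --pt "0.05 0.004 0 0 0 0 -1" --pt "0.05 0.004 0 0 0 0 -1" --pt "0 0 0 0 0 0 -1" --pt "0 0 0 0 0 0 -1"

```text
time_s: 4.43
eef_pos: [577.3, 74.2, 116.1]
ee_rot: [0.0, 0.677, 0.736, 0.0]
force: [0.2, 0.6, -0.5]
grip_width: 0.156
```

>>> play_rows --pt "0.04 0.003 0 0 0 0 -1" --pt "0.04 0.003 0 0 0 0 -1" --pt "0 0 0 0 0 0 -1" --pt "0 0 0 0 0 0 -1"

```text
time_s: 4.77
eef_pos: [580.4, 74.4, 116.1]
ee_rot: [0.0, 0.677, 0.736, 0.0]
force: [0.2, 0.7, -0.8]
grip_width: 0.153
```

>>> play_rows --pt "0.04 0.003 0 0 0 0 -1" --pt "0.03 0.003 0 0 0 0 -1" --pt "0 0 0 0 0 0 -1" --pt "0 0 0 0 0 0 -1"

```text
time_s: 5.1
eef_pos: [581.1, 74.5, 116.0]
ee_rot: [-0.002, 0.677, 0.736, -0.002]
force: [-13.8, -2.0, 6.7]
grip_width: 0.149
```

>>> play_rows --pt "-0.05 -0.004 0 0 0 0 -1" --pt "0 0 0 0 0 0 0" --pt "0 0 0 0 0 0 0.2" --pt "0 0 0 0 0 0 0.2" --pt "0 0 0 0 0 0 0.2" --pt "0 0 0.3 0 0 0 0.2" --pt "0 0 0.8 0 0 0 0.2" --pt "0 0 0.9 0 0 0 0.2"

```text
time_s: 5.77
eef_pos: [580.2, 74.6, 195.5]
ee_rot: [-0.002, 0.677, 0.736, -0.001]
force: [0.1, 0.3, -0.4]
grip_width: 0.603
```

>>> play_rows --pt "-0.31 -0.86 0.2 0 0 0 0.2" --pt "-0.31 -0.86 0.2 0 0 0 0.2" --pt "-0.31 -0.86 0.2 0 0 0 0.2" --pt "-0.31 -0.86 0.2 0 0 0 0.2" --pt "-0.31 -0.86 0.2 0 0 0 0.2" --pt "-0.31 -0.86 0 0 0 0 0.2" --pt "0 0 0 0 0 0 0.2" --pt "0 0 0 0 0 0 0.2"

```text
time_s: 6.43
eef_pos: [506.3, -133.3, 236.2]
ee_rot: [0.0, 0.679, 0.735, 0.0]
force: [0.2, 1.1, -0.2]
grip_width: 0.599
```

Run:
```python
from h import *
s=sensors.sense();w=capture('wrist');t=capture('top')
save(w,'w1');save(t,'t1')
T=np.array(w['tool_from_camera']);z=w['z_map'].astype(float);v,u=np.mgrid[:420,:560]
P=np.dstack([(u-w['cx'])/w['fx']*z,(v-w['cy'])/w['fy']*z,z]).reshape(-1,3)
P=R.from_quat(s['ee_rot'],scalar_first=True).apply(P@T[:3,:3].T+T[:3,3])+s['eef_pos']
ok=(z.ravel()>0)&(P[:,2]>158)&(P[:,2]<168)&(np.hypot(P[:,0]-505,P[:,1]+132)<75)
Q=P[ok][:,:2];print(len(Q),cv2.minEnclosingCircle(Q.astype(np.float32)),Q.min(0),Q.max(0))
W=world(t);hsv=cv2.cvtColor(t['pixels'],cv2.COLOR_RGB2HSV)
m=(hsv[...,0]>100)&(hsv[...,0]<125)&(hsv[...,1]>140)&(W[...,2]>140)&(np.hypot(W[...,0]-624,W[...,1]-78)<80)
print('tape',m.sum(),cv2.minEnclosingCircle(W[m][:,:2].astype(np.float32)),s['eef_pos'])
cv2.imwrite('pics/wt.png',np.hstack([cv2.resize(w['pixels'],(400,300)),cv2.resize(t['pixels'],(400,300))])[:,:,::-1])
```

```text
3615 ((508.0700378417969, -129.94915771484375), 58.83097457885742) [ 449.97197942 -188.76694795] [566.48485248 -71.22869054]
tape 588 ((621.1015625, 76.87031555175781), 49.68266677856445) [ 506.31601045 -133.29588669  236.23036331]
```

View pics/wt.png

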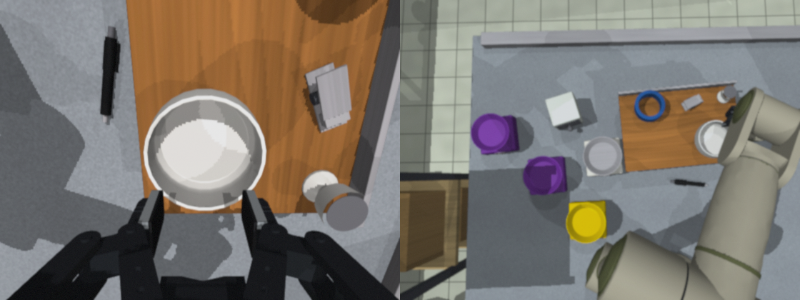

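Left (wrist): bowl centred at about (205,150) between the fingers. Right (top): tape now lies against the lip at (650,105), with the clip and cup unmoved. I'll drag the bowl from inside with two spread fingers low on its concave far wall, which is stable.

>>> play_rows --pt "0 0 -0.7 0 0 0 0.2" --pt "0 0 -0.7 0 0 0 0.2" --pt "0 0 -0.7 0 0 0 0.2" --pt "0 0 -0.5 0 0 0 0.2" --pt "0 0 -0.2 0 0 0 0.2" --pt "0 0 -0.1 0 0 0 0.2" --pt "0 0 0 0 0 0 0.2" --pt "0 0 0 0 0 0 0.2"

```text
time_s: 7.2
eef_pos: [507.4, -131.8, 121.2]
ee_rot: [0.001, 0.677, 0.736, 0.0]
force: [0.0, 0.2, -0.4]
grip_width: 0.598
```

>>> play_rows --pt "0 0 -0.07 0 0 0 0.2" --pt "-0.018 0.15 0 0 0 0 0.2" --pt "-0.018 0.15 0 0 0 0 0.2" --pt "-0.018 0.15 0 0 0 0 0.2" --pt "-0.018 0.15 0 0 0 0 0.2" --pt "0 0 0 0 0 0 0.2"

```text
time_s: 7.7
eef_pos: [504.0, -106.8, 117.9]
ee_rot: [0.0, 0.677, 0.736, 0.0]
force: [0.9, 0.9, 3.2]
grip_width: 0.604
```

>>> play_rows --pt "-0.018 0.15 0 0 0 0 0.2" --pt "-0.018 0.15 0 0 0 0 0.2" --pt "-0.018 0.15 0 0 0 0 0.2" --pt "-0.018 0.15 0 0 0 0 0.2"

```text
time_s: 8.03
eef_pos: [503.4, -85.7, 120.9]
ee_rot: [0.005, 0.678, 0.735, 0.001]
force: [1.3, -6.5, 25.5]
grip_width: 0.604
```

>>> play_rows --pt "0 -0.05 0.15 0 0 0 0.2" --pt "0 0 0.05 0 0 0 0.2" --pt "0 0 0 0 0 0 0.2" --pt "-0.018 0.15 0 0 0 0 0.2" --pt "-0.018 0.15 0 0 0 0 0.2" --pt "-0.018 0.15 0 0 0 0 0.2"

```text
time_s: 8.53
eef_pos: [498.4, -67.2, 124.9]
ee_rot: [-0.0, 0.678, 0.736, -0.0]
force: [0.2, -1.9, 1.0]
grip_width: 0.602
```

```bash
cat >> h.py <<'E'
def wpts():
    s=sensors.sense();w=capture('wrist')
    T=np.array(w['tool_from_camera']);z=w['z_map'].astype(float);v,u=np.mgrid[:420,:560]
    P=np.dstack([(u-w['cx'])/w['fx']*z,(v-w['cy'])/w['fy']*z,z]).reshape(-1,3)
    P=R.from_quat(s['ee_rot'],scalar_first=True).apply(P@T[:3,:3].T+T[:3,3])+s['eef_pos']
    return s,w,np.where(z.ravel()[:,None]>0,P,np.nan)
E
python3 - <<'E'
from h import *
s,w,P=wpts();save(w,'w2');print(s['eef_pos'],s['force'])
E
```

```text
[498.4273217  -67.2302293  124.87304437] [ 0.22020605 -1.90803737  0.99935196]
```

View pics/w2.png

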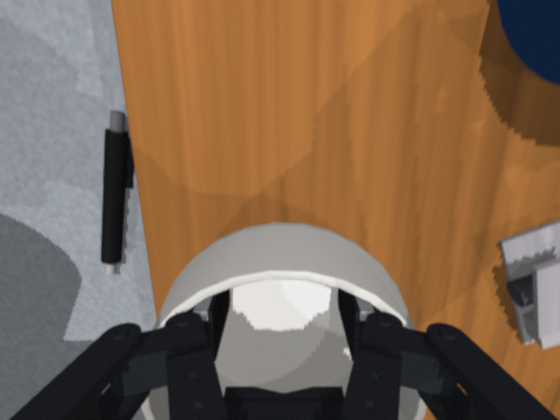

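The wrist view shows both fingers inside, low against the bowl's far wall (contacts at about (222,300) and (345,300)), and the bowl is sliding with about 2 N. I'll keep dragging.

>>> play_rows --pt "-0.028 0.24 0 0 0 0 0.2" --pt "-0.028 0.24 0 0 0 0 0.2" --pt "-0.028 0.24 0 0 0 0 0.2" --pt "-0.028 0.24 0 0 0 0 0.2" --pt "-0.028 0.24 0 0 0 0 0.2" --pt "-0.028 0.24 0 0 0 0 0.2" --pt "-0.028 0.24 0 0 0 0 0.2" --pt "-0.028 0.24 0 0 0 0 0.2"

```text
time_s: 9.25
eef_pos: [489.6, 10.0, 125.3]
ee_rot: [-0.0, 0.677, 0.736, -0.0]
force: [-0.1, -1.2, -1.1]
grip_width: 0.597
```

>>> play_rows --pt "-0.028 0.24 0 0 0 0 0.2" --pt "-0.028 0.24 0 0 0 0 0.2" --pt "-0.028 0.24 0 0 0 0 0.2" --pt "-0.028 0.24 0 0 0 0 0.2" --pt "-0.028 0.24 0 0 0 0 0.2" --pt "-0.028 0.24 0 0 0 0 0.2" --pt "-0.028 0.24 0 0 0 0 0.2" --pt "0 0 0 0 0 0 0.2"

```text
time_s: 9.92
eef_pos: [481.6, 77.8, 125.3]
ee_rot: [-0.0, 0.677, 0.736, 0.0]
force: [0.4, 0.2, 0.0]
grip_width: 0.593
```

Run:
```python
from h import *
s,w,P=wpts();print(s['eef_pos'],s['force'])
t=capture('side');save(t,'s2');save(w,'w3')
v,u=np.mgrid[:420,:560]
# bowl rim far part (z 158-168) and pan
ok=(P[:,2]>161)&(P[:,2]<167)&(v.ravel()<330)
Q=P[ok][:,:2]
from scipy.optimize import least_squares
def fit(Q,r,c0):return least_squares(lambda c:np.hypot(*(Q-c).T)-r,c0,loss='soft_l1').x
print('bowl',len(Q),Q.min(0),Q.max(0),fit(Q,56.5,s['eef_pos'][:2]-[0,25]))
d=np.hypot(P[:,0]-462,P[:,1]-235)
m=(d<90)&(abs(P[:,2]-103)<4);Q=P[m][:,:2];print('panrim',len(Q), np.percentile(d[m],[5,50,95]), fit(Q[np.hypot(*(Q-[462,235]).T)<72],66,[462,235]), Q.min(0),Q.max(0))
```

```text
[481.63499182  77.78076412 125.34204992] [0.44482281 0.22328784 0.00675073]
bowl 4562 [432.13205441  74.15062929] [531.7498623  107.10454435] [484.28762035  48.39842452]
panrim 12075 [56.91151077 77.10505311 88.94974084] [461.69218042 241.95037945] [411.75909454 145.0714402 ] [523.47834552 203.78512001]
```

View pics/w3.png

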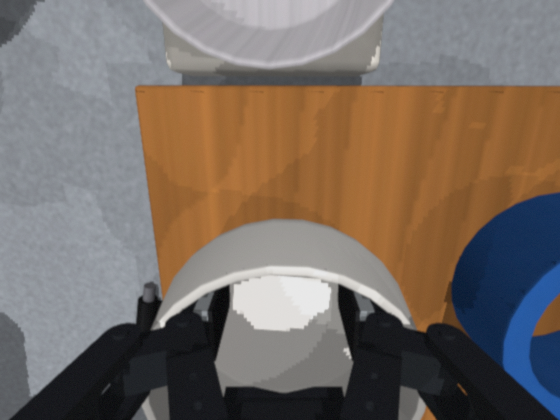

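Pan near rim at (268,68), shelf end at row 88, bowl at about column 285. The pan centre is slightly left (lower x) of the bowl. I'll fit the pan properly.

Run:
```python
from h import *
from scipy.optimize import least_squares
s,w,P=wpts()
v,u=[a.ravel() for a in np.mgrid[:420,:560]]
m=(abs(P[:,2]-104)<3)&(v>70)&(v<130)&(u>180)&(u<500)
yl=[(np.nanmax(P[m&(u==k),1]),P[m&(u==k)][np.nanargmax(P[m&(u==k),1]),0]) for k in range(190,500,20)]
a=np.polyfit([q[1] for q in yl],[q[0] for q in yl],1);print('edge y=',a)
zz=P[:,2];g=(v<70)&(zz>98)&(zz<107)
# outer boundary: lowest row per column with rim height
B=[]
for k in range(170,375,5):
    i=np.where(g&(u==k))[0]
    if len(i):B.append(P[i[np.argmax(v[i])],:2])
B=np.array(B);print(len(B),B[::8].round(1).tolist())
f=least_squares(lambda c:np.hypot(*(B-c[:2]).T)-67.5,[462,235],loss='soft_l1');print(f.x,abs(f.fun).mean())
```

```text
edge y= [7.85978500e-02 1.28568708e+02]
41 [[423.5, 184.4], [441.3, 176.2], [459.0, 172.8], [477.0, 174.7], [494.4, 181.1], [510.3, 193.5]]
[461.76056889 240.2238579 ] 0.1604143736837604
```

>>> play_rows --pt "-0.023 0.2 0 0 0 0 0.2" --pt "-0.023 0.2 0 0 0 0 0.2" --pt "-0.023 0.2 0 0 0 0 0.2" --pt "-0.023 0.2 0 0 0 0 0.2" --pt "-0.023 0.2 0 0 0 0 0.2" --pt "-0.023 0.2 0 0 0 0 0.2" --pt "-0.023 0.2 0 0 0 0 0.2" --pt "-0.023 0.2 0 0 0 0 0.2"

```text
time_s: 10.73
eef_pos: [474.5, 141.0, 125.3]
ee_rot: [0.0, 0.677, 0.736, 0.0]
force: [0.8, -2.3, 0.8]
grip_width: 0.598
```

>>> play_rows --pt "-0.023 0.2 0 0 0 0 0.2" --pt "-0.018 0.15 0 0 0 0 0.2" --pt "-0.018 0.15 0 0 0 0 0.2" --pt "-0.018 0.15 0 0 0 0 0.2" --pt "-0.018 0.15 0 0 0 0 0.2" --pt "-0.018 0.15 0 0 0 0 0.2" --pt "-0.018 0.15 0 0 0 0 0.2" --pt "0 0 0 0 0 0 0.2"

```text
time_s: 11.4
eef_pos: [469.1, 185.2, 125.2]
ee_rot: [-0.0, 0.677, 0.736, 0.0]
force: [-0.1, -0.5, -0.3]
grip_width: 0.598
```

```bash
cat >> h.py <<'E'
from scipy.optimize import least_squares
def bowlfit():
    s,w,P=wpts();v,u=[a.ravel() for a in np.mgrid[:420,:560]]
    dx=P[:,:2]-s['eef_pos'][:2]
    m=(P[:,2]>130)&(P[:,2]<170)&(v<330)&(np.hypot(*dx.T)<60)&(u>150)&(u<420)
    # far rim: topmost inner ridge = max z per column
    B=[]
    for k in range(170,400,5):
        i=np.where(m&(u==k))[0]
        if len(i):B.append(P[i[np.argmax(P[i,2])]])
    B=np.array(B);f=least_squares(lambda c:np.hypot(*(B[:,:2]-c).T)-57.5,s['eef_pos'][:2]-[0,28],loss='soft_l1')
    print('tcp',s['eef_pos'].round(1),'F',s['force'].round(1),'bowl',f.x.round(1),'rim z',B[::9].round(1).tolist());return w
E
python3 -c "
from h import *
bowlfit()"
```

```text
tcp [469.1 185.2 125.2] F [-0.1 -0.5 -0.3] bowl [471.9 152.5] rim z [[427.6, 190.6, 165.1], [443.7, 202.2, 164.9], [459.2, 208.5, 166.0], [474.7, 209.7, 165.9], [490.7, 207.7, 165.6], [508.7, 197.8, 165.2]]
```

>>> play_rows --pt "-0.012 0.1 0 0 0 0 0.2" --pt "-0.012 0.1 0 0 0 0 0.2" --pt "-0.012 0.1 0 0 0 0 0.2" --pt "-0.012 0.1 0 0 0 0 0.2" --pt "-0.012 0.1 0 0 0 0 0.2" --pt "-0.012 0.1 0 0 0 0 0.2" --pt "-0.012 0.1 0 0 0 0 0.2" --pt "-0.012 0.1 0 0 0 0 0.2"

```text
time_s: 12.12
eef_pos: [465.4, 216.6, 125.3]
ee_rot: [-0.0, 0.677, 0.736, 0.0]
force: [-0.0, 0.0, -0.6]
grip_width: 0.601
```

```bash
python3 -c "
from h import *
bowlfit()"
```

```text
tcp [465.4 216.6 125.3] F [-0.   0.  -0.6] bowl [467.8 183.9] rim z [[422.8, 219.0, 161.8], [440.1, 217.3, 164.2], [455.1, 242.1, 160.7], [471.4, 241.5, 160.2], [491.1, 218.1, 161.0], [506.6, 227.4, 161.4]]
```

>>> play_rows --pt "-0.012 0.1 0 0 0 0 0.2" --pt "-0.012 0.1 0 0 0 0 0.2" --pt "-0.012 0.1 0 0 0 0 0.2" --pt "-0.012 0.1 0 0 0 0 0.2" --pt "-0.012 0.1 0 0 0 0 0.2" --pt "-0.012 0.1 0 0 0 0 0.2"

```text
time_s: 12.67
eef_pos: [462.6, 240.6, 125.4]
ee_rot: [-0.0, 0.677, 0.736, 0.0]
force: [0.7, 0.9, -0.7]
grip_width: 0.599
```

```bash
python3 -c "
from h import *
save(bowlfit(),'w4');save(capture('side'),'s4')
a=cv2.imread('pics/s4.png')[150:290,190:360];b=cv2.imread('pics/w4.png')
cv2.imwrite('pics/c4.png',np.hstack([cv2.resize(a,(430,354),interpolation=2),cv2.resize(b,(370,354))]))"
```

```text
tcp [462.6 240.6 125.4] F [ 0.7  0.9 -0.7] bowl [464.9 208.8] rim z [[415.5, 240.3, 147.8], [437.3, 240.4, 164.2], [450.9, 265.6, 139.8], [469.7, 266.6, 139.6], [488.4, 241.4, 160.7], [508.9, 245.7, 148.7]]
```

View pics/c4.png

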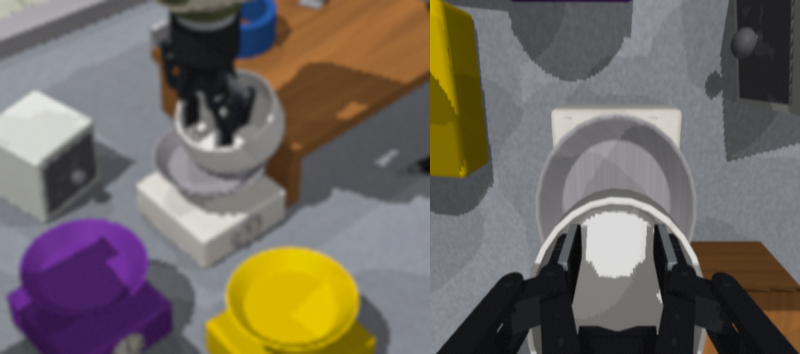

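The bowl (side crop (230,120)) has tipped into the pan, front down, and the pan is centred just ahead of it (wrist crop (617,190)). I'll lower the fingers a bit and keep sliding.

>>> play_rows --pt "0 0 -0.2 0 0 0 0.2" --pt "-0.012 0.1 0 0 0 0 0.2" --pt "-0.012 0.1 0 0 0 0 0.2" --pt "-0.012 0.1 0 0 0 0 0.2" --pt "-0.012 0.1 0 0 0 0 0.2" --pt "0 0 0 0 0 0 0.2"

```text
time_s: 13.27
eef_pos: [460.6, 256.9, 117.4]
ee_rot: [0.0, 0.677, 0.736, 0.0]
force: [0.3, -0.5, -0.9]
grip_width: 0.601
```

```bash
python3 -c "
from h import *
bowlfit()"
```

```text
tcp [460.6 256.9 117.4] F [ 0.3 -0.5 -0.9] bowl [463.8 226.6] rim z [[423.2, 266.2, 169.7], [435.3, 256.2, 156.2], [449.6, 283.0, 142.8], [466.7, 286.2, 142.9], [486.0, 260.1, 152.9], [495.8, 271.8, 169.7]]
```

>>> play_rows --pt "-0.008 0.07 0 0 0 0 0.2" --pt "-0.008 0.07 0 0 0 0 0.2" --pt "-0.008 0.07 0 0 0 0 0.2" --pt "-0.008 0.07 0 0 0 0 0.2" --pt "0 0 0 0 0 0 0.2" --pt "0 0 0 0 0 0 0.2"

```text
time_s: 13.82
eef_pos: [459.4, 267.5, 117.3]
ee_rot: [-0.0, 0.677, 0.736, -0.0]
force: [0.1, 0.0, -0.8]
grip_width: 0.599
```

```bash
python3 -c "
from h import *
save(bowlfit(),'w5')
"
```

```text
tcp [459.4 267.5 117.3] F [ 0.1  0.  -0.8] bowl [462.5 235.6] rim z [[422.1, 277.1, 169.8], [434.0, 269.2, 155.7], [448.6, 293.0, 145.7], [465.5, 294.5, 145.8], [485.1, 268.6, 152.4], [494.4, 282.7, 169.9]]
```

>>> play_rows --pt "0.02 -0.25 0.05 0 0 0 0.2" --pt "0.03 -0.35 0.05 0 0 0 0.2" --pt "0.03 -0.15 0.2 0 0 0 0.2" --pt "0 0 0.7 0 0 0 0.2" --pt "0 0 0.9 0 0 0 0.2" --pt "0 0 0.8 0 0 0 0.2" --pt "0 0 0 0 0 0 -1" --pt "0 0 0 0 0 0 -1"

```text
time_s: 14.53
eef_pos: [463.3, 237.0, 227.2]
ee_rot: [0.001, 0.678, 0.735, 0.002]
force: [0.0, -0.0, -0.9]
grip_width: 0.33
```

```bash
cat >> h.py <<'E'
def level():
    s,w,P=wpts()
    m=(P[:,2]>115)&(np.hypot(P[:,0]-462,P[:,1]-238)<75)&(P[:,2]<165)
    Q=P[m];hi=Q[:,2]
    # rim top points per azimuth
    a=np.arctan2(Q[:,1]-238,Q[:,0]-462);B=[]
    for k in np.arange(-np.pi,np.pi,np.pi/18):
        q=Q[(a>=k)&(a<k+np.pi/18)]
        if len(q)>5:
            q=q[q[:,2]>np.percentile(q[:,2],97)-1.5];B.append(q.mean(0))
    B=np.array(B);f=least_squares(lambda c:np.hypot(*(B[:,:2]-c).T)-56.5,[462,238],loss='soft_l1')
    A=np.c_[B[:,:2]-f.x,np.ones(len(B))];pl=np.linalg.lstsq(A,B[:,2],rcond=None)[0]
    print('tcp',s['eef_pos'].round(1),'bowl',f.x.round(1),'res',abs(f.fun).mean().round(1),'tilt x,y deg',np.degrees(pl[:2]).round(2),'rim z',pl[2].round(1),len(B))
    d=np.hypot(P[:,0]-f.x[0],P[:,1]-f.x[1]);print('floor z',np.nanmedian(P[d<25,2]))
    m=(d>62)&(d<80)&(P[:,2]>88)&(P[:,2]<106);Q=P[m][:,:2];print('ring',len(Q),Q.min(0),Q.max(0),np.median(P[m,2]))
    return w
E
python3 -c "
from h import *
save(level(),'w6');save(capture('top'),'t6')
a=cv2.imread('pics/w6.png');b=cv2.imread('pics/t6.png')[150:270,220:400]
cv2.imwrite('pics/c6.png',np.hstack([cv2.resize(a,(400,300)),cv2.resize(b,(400,300),interpolation=2)]))"
```

```text
tcp [463.3 237.  227.2] bowl [461.8 237.9] res 0.5 tilt x,y deg [0.54 1.52] rim z 144.5 36
floor z 286.97881884042994
ring 1600 [395.01692987 236.74153532] [528.02517561 305.76878066] 100.62097621372632
```

View pics/c6.png

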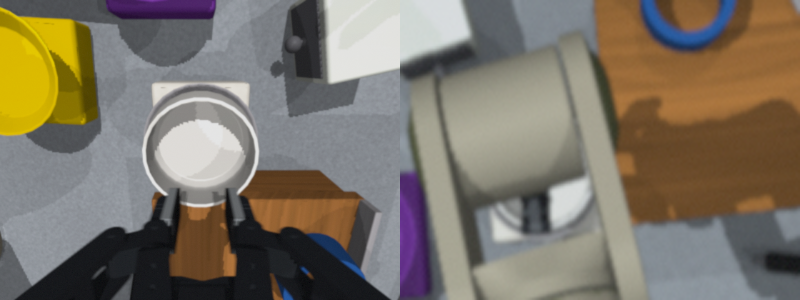

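The wrist view shows the bowl seated at about (202,150), concentric with the pan. The measured bowl centre is (461.8,237.9) against the pan ring at (461.5,238.3), and the rim is at 144.5 mm. Now press, with fingers shut, at the centre.

>>> play_rows --pt "-0.035 0.025 0 0 0 0 -1" --pt "0 0 -0.8 0 0 0 -1" --pt "0 0 -0.8 0 0 0 -1" --pt "0 0 -0.7 0 0 0 -1" --pt "0 0 -0.5 0 0 0 -1" --pt "0 0 -0.2 0 0 0 -1" --pt "0 0 -0.1 0 0 0 -1" --pt "0 0 0 0 0 0 -1"

```text
time_s: 15.3
eef_pos: [461.1, 238.3, 101.0]
ee_rot: [-0.0, 0.677, 0.736, -0.0]
force: [-0.5, -0.6, 0.8]
grip_width: -0.003
```

>>> play_rows --pt "0 0 -0.05 0 0 0 -1" --pt "0 0 -0.05 0 0 0 -1" --pt "0 0 -0.05 0 0 0 -1" --pt "0 0 -0.05 0 0 0 -1" --pt "0 0 -0.05 0 0 0 -1" --pt "0 0 0 0 0 0 -1" --pt "0 0 0 0 0 0 -1"

```text
time_s: 15.88
eef_pos: [461.4, 238.4, 91.5]
ee_rot: [0.0, 0.677, 0.736, 0.0]
force: [-1.0, -0.8, 1.9]
grip_width: 0.001
```

>>> play_rows --pt "0 0 -0.05 0 0 0 -1" --pt "0 0 -0.05 0 0 0 -1" --pt "0 0 -0.05 0 0 0 -1" --pt "0 0 -0.05 0 0 0 -1" --pt "0 0 -0.05 0 0 0 -1" --pt "0 0 -0.05 0 0 0 -1" --pt "0 0 0 0 0 0 -1" --pt "0 0 0 0 0 0 -1"

```text
time_s: 16.55
eef_pos: [461.4, 238.4, 79.7]
ee_rot: [0.0, 0.677, 0.736, 0.0]
force: [-2.2, -1.1, 8.3]
grip_width: 0.003
```

>>> play_rows --pt "0 0 -0.03 0 0 0 -1" --pt "0 0 -0.03 0 0 0 -1" --pt "0 0 -0.03 0 0 0 -1" --pt "0 0 0 0 0 0 -1" --pt "0 0 0 0 0 0 -1"

```text
time_s: 16.97
eef_pos: [461.5, 238.4, 77.0]
ee_rot: [0.0, 0.677, 0.736, 0.0]
force: [-5.6, -2.1, 17.5]
grip_width: -0.001
```

>>> play_rows --pt "0 0 -0.02 0 0 0 -1" --pt "0 0 0 0 0 0 -1" --pt "0 0 0 0 0 0 -1"

```text
time_s: 17.22
eef_pos: [461.6, 238.4, 76.9]
ee_rot: [0.0, 0.677, 0.736, 0.001]
force: [-8.0, -2.1, 24.4]
grip_width: 0.002
```

>>> play_rows --pt "0 0 0.03 0 0 0 -1" --pt "0 0 0.03 0 0 0 -1" --pt "0 0 0.03 0 0 0 -1" --pt "0 0 0.03 0 0 0 -1" --pt "0 0 0.03 0 0 0 -1" --pt "0 0 0.03 0 0 0 -1" --pt "0 0 0.03 0 0 0 -1" --pt "0 0 0.03 0 0 0 -1"

```text
time_s: 17.88
eef_pos: [461.4, 238.4, 84.8]
ee_rot: [0.0, 0.677, 0.736, 0.0]
force: [-0.6, -0.1, 5.3]
grip_width: -0.001
```

>>> play_rows --pt "0 0 0.03 0 0 0 -1" --pt "0 0 0.03 0 0 0 -1" --pt "0 0 0.03 0 0 0 -1" --pt "0 0 0.03 0 0 0 -1" --pt "0 0 0.03 0 0 0 -1" --pt "0 0 0.03 0 0 0 -1" --pt "0 0 0.03 0 0 0 -1" --pt "0 0 0.03 0 0 0 -1"

```text
time_s: 18.55
eef_pos: [460.9, 238.2, 93.9]
ee_rot: [-0.0, 0.677, 0.736, -0.0]
force: [0.1, 0.4, 0.6]
grip_width: -0.0
```

>>> play_rows --pt "0 0 0.04 0 0 0 -1" --pt "0 0 0.04 0 0 0 -1" --pt "0 0 0.3 0 0 0 -1" --pt "0 0 0.7 0 0 0 -1" --pt "0 0 0.9 0 0 0 -1" --pt "0 0 0.9 0 0 0 -1" --pt "0 0 0.5 0 0 0 -1" --pt "0 0 0 0 0 0 -1"

```text
time_s: 19.22
eef_pos: [462.6, 238.7, 233.8]
ee_rot: [0.002, 0.677, 0.736, 0.003]
force: [0.1, -0.4, -1.0]
grip_width: -0.001
```

>>> play_rows --pt "0 -0.6 0.6 0 0 0 -1" --pt "0 -0.8 0.4 0 0 0 -1" --pt "-0.1 -0.9 0.2 0 0 0 -1" --pt "-0.1 -0.9 0 0 0 0 -1" --pt "-0.1 -0.9 0 0 0 0 -1" --pt "-0.1 -0.9 0 0 0 0 -1" --pt "0 -0.5 0 0 0 0 -1" --pt "0 0 0 0 0 0 -1"

```text
time_s: 19.88
eef_pos: [444.8, 15.3, 276.5]
ee_rot: [-0.0, 0.679, 0.734, -0.001]
force: [0.3, -0.1, -0.5]
grip_width: 0.002
```

```bash
python3 -c "
from h import *
import pickle
t=capture('top');W=world(t);P=W.reshape(-1,3)
t0=pickle.load(open('top0.pkl','rb'));P0=world(t0).reshape(-1,3)
m=(np.hypot(P[:,0]-462,P[:,1]-238)<75)&(P[:,2]>136)&(P[:,2]<160);Q=P[m]
print('bowl rim',len(Q),cv2.minEnclosingCircle(Q[:,:2].astype(np.float32)),np.median(Q[:,2]))
A=np.c_[Q[:,:2]-[462,238],np.ones(len(Q))];pl=np.linalg.lstsq(A,Q[:,2],rcond=None)[0];print('tilt deg',np.degrees(pl[:2]),pl[2])
hsv=cv2.cvtColor(t['pixels'],cv2.COLOR_RGB2HSV).reshape(-1,3)
m=(hsv[:,0]>100)&(hsv[:,0]<125)&(hsv[:,1]>140)&(P[:,2]>140)&(np.hypot(P[:,0]-624,P[:,1]-78)<80)
print('tape',cv2.minEnclosingCircle(P[m][:,:2].astype(np.float32)),np.median(P[m][:,2]))
for c,r,z in(((636,-71),45,115),((625,374),75,80)):
    print([P_[(np.hypot(P_[:,0]-c[0],P_[:,1]-c[1])<r)&(P_[:,2]>z)].mean(0).round(1) for P_ in(P0,P)])
s=capture('side')
cv2.imwrite('pics/c7.png',np.hstack([cv2.resize(t['pixels'][90:300,180:500],(400,263),interpolation=2),cv2.resize(s['pixels'][90:300,180:500],(400,263),interpolation=2)])[:,:,::-1])
print(sensors.sense()['force'],sensors.sense()['time_s'])"
```

```text
bowl rim 284 ((459.2497253417969, 234.4535675048828), 58.75320053100586) 144.4976007169684
tilt deg [-0.12278917  0.47357833] 144.42548661821138
tape ((621.0131225585938, 76.57431030273438), 49.77628707885742) 152.06720661111137
[array([635.5, -70.6, 126.5]), array([635.5, -70.6, 126.6])]
[array([622.6, 371.8,  99.5]), array([622.8, 372. ,  99.5])]
[-0.04124199 -0.22036282  0.27781852] 19.9833
```

View pics/c7.png

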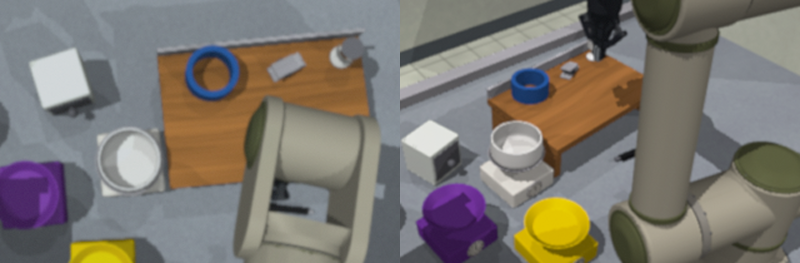

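The final views show the bowl level and centred in the pan (top crop (130,160), side crop (516,145)). The tape lies against the lip at (213,72), the other things have not moved, and the arm is clear. I'm handing in.

```bash
python3 -c "
from h import *
print(order.finish_job())"
```

```text
the job is handed in; nothing more can be done
None
```

The job is done and handed in after about 20 s of robot time; the hand-in gives no verdict.

- **Tape:** I gripped it by one wall, carried it to the back strip and pushed it against the steel lip. Contact showed as about 14 N. Its centre is at about x = +74 mm in the shelf's frame, lying flat.
- **Bowl:** I slid it along the shelf with two spread fingers inside it, pushing low on the far wall, until it dropped into the pan. On first contact the fingers rode up the bowl's inner curve, giving 25 N upward, so I raised them about 7 mm before going on.
- **Press:** I pressed at the bowl's centre until the fingertips stopped at 76.9 mm, where the stop was expected at 77. The force jumped to 24 N there. I then let it up at about 18 mm/s, and the touch faded to 0.6 N before I left it.

**Last checks**
- The bowl's tilt is about 0.5° and its rim is at 144.4 mm, so the pan has sunk about 2.6 mm under its weight.
- The bowl's centre is within about 1 mm of the pan's by the wrist camera. The top camera puts both about 3 mm lower in x and y, which is a calibration offset.
- An earlier wrist-camera reading gave 1.5° of tilt. I think that was noise from the fingers blocking part of the view, but the top camera is the only check against it.
- The clip and drawer cube have not moved by measurement. The egg cup, marker and look-alike scales were never approached, and all that the last pictures show of them looks unmoved.
- The robot is touching nothing.

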